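Put the chip cutter's grids away in their airtight box

ROBOT

A 6-joint arm with a two-finger parallel gripper is mounted at the origin on the work surface. World frame = base frame: x ahead of the robot, y to its left, z up, the work surface at z = 0. Lengths are in m, angles in rad, forces in N, time in s.
With the tool pointing down it reaches from about 0.35 to 0.975 m from the base axis. Payload 4.9 kg.
Tool frame: the origin (TCP) lies on the front face of the gripper's body, between the roots of the fingers; the fingertips stand ctrl.finger_overhang ahead of it and the grasp point (between the pads) lies 54 mm ahead of it (ctrl.finger_overhang is the distance from the TCP to the fingertips, in m); z points along the fingers, y is the line along which they close (so a half turn about z gives the same grasp; the last joint's range is limited). The gripper opens to 85 mm and grips with 20 to 120 N. Pads are 22 mm wide; open, the fingers measure 114 mm over their backs; the gripper's body (76 mm by 85 mm) begins 54 mm behind the grasp point. The pads swing forward as they close: fully open they stand 13 mm farther back than shut.
Start: joints at [-1.245, 0.053, 1.613, -0, 1.476, -0.119], TCP at [0.269, -0.564, 0.304] pointing down, gripper open.
Joint ranges: [-3.01, 3.01], [-1.01, 2.22], [0.06, 2.58], [-1.02, 4.17], [0.09, 2.62], [-3.14, 3.14]. Speed limits (rad/s): [2.57, 2.57, 3.14, 3.14, 3.14, 3.14].

INTERFACE

Orientations are given as a rotation vector (axis times angle).
In Python, from station import ctrl, vision gives the robot as it stands. The module is installed in compiled form; this text tells all that it offers.
- The arm moves only by the tool drive_tool, never from a script. Its argument "rows" is a list of rows, each a list of 2 entries, a list of its own where there are three numbers: the shift along the tool's x, y, z in m, then the turn about the tool's z in rad. A call has 1 to 10 rows; each row shifts and turns the commanded pose from where the row before left it, along the tool's axes as they then stand; what a row does not reach is not made up. A row lasts 1/10 s, in which the tool goes at most 50 mm and 8.59 degrees, less where a joint would pass 70% of its speed; a pose out of reach is approached as far as the arm can. A call with a gripper value outside its range is refused whole. "jaw" is the closure, from 0 (fully open) to 1 (shut), set as the call begins (left out, the last holds). The fingers move at their own pace and stop on an object; "grip_force" is the grip in N (left out, the last holds). Time passes only in rows, so rows that do not move let the fingers close. It gives the time, the measured TCP pose, the force, the opening and the grip force at its end, in the units of the state.
- ctrl.get_obs(): the state, without advancing time (a new reading comes with each control period).
- vision.get_image(name): name is "scene" or "top" or "wrist"; returns a dict with "image" (400x640x3 uint8, blue, green, red), "vertical_fov" (degrees; the focal length in pixels is half the picture's height over the tangent of half this angle, whatever the lens; pixels are square), "cx", "cy" (the principal point, pixels), "R" (3x3) and "t" (3): a world point X has camera coordinates R X + t. Camera axes: x right, y down, z forward; pixel columns grow to the right and rows downward; lengths in m; the calibration is good to about 2 mm. The wrist camera is an equidistant fisheye: a pixel r from the principal point sees the ray r / f radians off the axis. A picture is of the moment at which its call begins. There is no depth.
- ctrl.finish_job(): hands the job in; it is judged then, once.
The state is a dict: "t": time; "q": joint angles; "dq": joint speeds; "effort": joint torques, N m; "tool_pos": TCP position; "tool_rot": TCP orientation; "contact_force": force on the tool from outside, world axes, zero at the start; "wrist_torque": the same for the moment, N m; "opening": finger opening in m; "grip_force": force on a finger pad.
Only numpy, scipy, OpenCV 4.12 (cv2) and the standard library are available. Lean on these libraries where they do the work, as an engineer would, in place of code of your own. Each camera call takes 0.05 s, during which the arm holds its last target. There are 200 camera calls.

TASK

Put the chip cutter's washed cutting grids away: pull every grid that is on the drying rail up out of its sprung catches and slide each one right down into a slot of its own in the open white storage box. Then lay the grey lid over the box and press its edge down point by point, all the way round, until the seal is home everywhere and the lid lies flat on the rim. Leave the other things on the counter alone.

Things in the scene. Friction and masses are not known exactly. Their poses are not given: they have to be found in the camera images.
- grid0: Cutting grid, standing: steel frame with wire grid, 8 mm thick (its x), 93 mm wide (its y), 80 mm high; its foot, the lowest 14 mm, is 100 mm wide. On top in the middle a black grip tab, 50 mm wide (y), 12 mm thick (x), from 80 to 110 mm height. Origin: centre of the underside. Starts in rail station 0. 2 or 3 of the four are present.
- grid1: Cutting grid, standing: steel frame with wire grid, 8 mm thick (its x), 93 mm wide (its y), 80 mm high; its foot, the lowest 14 mm, is 100 mm wide. On top in the middle a black grip tab, 50 mm wide (y), 12 mm thick (x), from 80 to 110 mm height. Origin: centre of the underside. Starts in rail station 1. 2 or 3 of the four are present.
- grid2: Cutting grid, standing: steel frame with wire grid, 8 mm thick (its x), 93 mm wide (its y), 80 mm high; its foot, the lowest 14 mm, is 100 mm wide. On top in the middle a black grip tab, 50 mm wide (y), 12 mm thick (x), from 80 to 110 mm height. Origin: centre of the underside. Starts in rail station 2. 2 or 3 of the four are present.
- grid3: Cutting grid, standing: steel frame with wire grid, 8 mm thick (its x), 93 mm wide (its y), 80 mm high; its foot, the lowest 14 mm, is 100 mm wide. On top in the middle a black grip tab, 50 mm wide (y), 12 mm thick (x), from 80 to 110 mm height. Origin: centre of the underside. Starts in rail station 3. 2 or 3 of the four are present.
- rail: Aluminium drying rail, fixed. Base plate 250 (x) x 150 (y) x 8 mm; two bars along x, 44 mm high, 53 to 75 mm either side of the middle. Origin: centre of the underside. Four stations at x = -90, -30, 30, 90 mm: a grid stands on the base plate, axes along the rail's, between two fins 34 mm high.
- rail_catch (a point): Middle of the rail, 28 mm up, the height of the catches. In each station a sprung roller in either bar leans over the ends of the grid's foot. A straight upward pull of about 8 to 15 N pushes the rollers back; 15 mm of lift frees the foot, 35 mm the whole grid from the fins. The frame of this point is the rail's.
- tub: White open storage box, fixed: outside 214 (x) x 115 (y) mm, rim 130 mm high, walls and floor 5 mm. Origin: centre of the underside. Three slots at x = -58, 0, 58 mm; in each a grid stands across the box, axes along the box's (either way round), on the floor, 5 mm above the origin; its tab then ends 15 mm below the rim.
- tub_slot (a point): Centre of the middle slot at the height where the ribs begin, 102 mm above the box's underside. Each slot is a pair of ribs on both long walls, standing 10 mm in from the wall, 10.5 mm apart, flared open over their top 14 mm. The long walls, 105 mm apart, leave the grid's foot 2.5 mm of play at each end.
- tub_seal (a point): Centre of the box 117 mm up, the height of the seal: six sprung catches, sloped above and hooked below, stand 4.5 mm out of the box's outside, four on the long sides at x = -86 and 86 mm, one in the middle of each short side. The lid's edge must be pressed past each of them. They snap over it and hold it firmly.
- lid: Grey lid, loose, right way up on the counter: 231 (x) x 132 (y) mm, flat upper face 27 mm above its origin, skirt down to the origin's level that goes round the outside of the box with 2.5 mm of play. Grip block in the middle, 22 (x) x 50 (y) mm, from 27 to 57 mm. Origin: centre of the plane its skirt stands on. About 0.3 kg. Fits either way round.
- lid_top (a point): Middle of the lid's upper face (under the grip block): 144 mm above the box's underside when laid on the catches, 135 mm when home. To seat it press the upper face right above the catches, 8 to 20 N at each (55 mm aside of the middle at x = -86 and 86 mm; 106 mm along x at the short sides). A press may seat neighbouring catches too, or tip the far side up a little.
- lid_corner0 (a point): Point on the lid's upper face near a corner, at x = -100 mm, y = -55 mm in the lid's axes: 135 mm above the box's underside when the lid is home there, about 144 mm while it rests on the catches (up to 151 mm if the lid is tilted).
- lid_corner1 (a point): Point on the lid's upper face near a corner, at x = 100 mm, y = -55 mm in the lid's axes: 135 mm above the box's underside when the lid is home there, about 144 mm while it rests on the catches (up to 151 mm if the lid is tilted).
- lid_corner2 (a point): Point on the lid's upper face near a corner, at x = 100 mm, y = 55 mm in the lid's axes: 135 mm above the box's underside when the lid is home there, about 144 mm while it rests on the catches (up to 151 mm if the lid is tilted).
- lid_corner3 (a point): Point on the lid's upper face near a corner, at x = -100 mm, y = 55 mm in the lid's axes: 135 mm above the box's underside when the lid is home there, about 144 mm while it rests on the catches (up to 151 mm if the lid is tilted).
- bottle0: Green glass bottle, 74 mm across, 300 mm tall; not part of the job, leave it alone. Origin: centre of its underside.
- bottle1: Green glass bottle, 74 mm across, 300 mm tall; not part of the job, leave it alone. Origin: centre of its underside.
- jar: Glass jar, 68 mm across, 85 mm tall; not part of the job, leave it alone. Origin: centre of its underside.
- bowl: Steel bowl, 140 mm across, 55 mm tall; not part of the job, leave it alone. Origin: centre of its underside.
- mug: White mug, 80 mm across, 90 mm tall; not part of the job, leave it alone. Origin: centre of its underside.
- tin: Plain tin, 80 mm across, 110 mm tall; not part of the job, leave it alone. Origin: centre of its underside.
- spatula: Spatula lying on the counter, along its x axis; not part of the job, leave it alone. Origin: centre of its underside.

How it is judged:
By the outcome, as a careful person would: the job done as asked, in the order asked, and still so for the second after the job is handed in, with the robot touching nothing.
Of grid0, grid1, grid2, grid3 only 2 to 3 are there at a start; the rules pass over those that are not, and their reading is None.
At some moment in a run one of lid may be knocked a few centimetres aside while the robot is not near it.
It also fails if it takes over 210 s, if anything falls off the work surface, if the arm or the gripper's body presses on something with over 40 N, if the wrist force passes 120 N, or if a joint passes its speed limit or range.

## Working session

There is one attempt and no reset: what is moved stays moved. The work goes in short steps, Python scripts to look and compute and a tool call to move; the robot and the scene stay as the last step left them, time stands still between calls to the robot, and variables do not carry over. Pictures are saved under pics/ and viewed, at most 14 in all, crops included, and the job is handed in when it is done.

Besides the shell and the picture viewer there is one more tool, called after "Request:" as name([rows], argument=value, ...), one row to a line, values as JSON. drive_tool: Moves the arm, as the interface text tells. Its arguments: {"type":"object","properties":{"rows":{"type":"array","items":{"type":"array"}},"jaw":{"type":"number"},"grip_force":{"type":"number"}},"required":["rows"]}

```bash
mkdir -p pics; cat > h.py <<'E'
import numpy as np,cv2
from scipy.spatial.transform import Rotation as Ro
from station import ctrl,vision
def cam(n):
    d=vision.get_image(n); d['f']=200/np.tan(np.radians(d['vertical_fov'])/2); d['R']=np.array(d['R']);d['t']=np.array(d['t']); d['n']=n; return d
def proj(d,X):
    c=np.atleast_2d(X)@d['R'].T+d['t']
    if d['n']=='wrist':
        r=np.hypot(c[:,0],c[:,1]); th=np.arctan2(r,c[:,2]); k=d['f']*th/np.maximum(r,1e-9)
    else: k=d['f']/c[:,2]
    return np.c_[d['cx']+k*c[:,0],d['cy']+k*c[:,1]]
def atz(d,p,z):
    p=np.atleast_2d(p).astype(float)-[d['cx'],d['cy']]
    if d['n']=='wrist':
        r=np.hypot(*p.T); th=r/d['f']; ray=np.c_[p*(np.sin(th)/np.maximum(r,1e-9))[:,None],np.cos(th)]
    else: ray=np.c_[p/d['f'],np.ones(len(p))]
    ray=ray@d['R']; C=-d['R'].T@d['t']
    return C+ray*((z-C[2])/ray[:,2])[:,None]
def st():
    o=ctrl.get_obs(); return o
E
python3 - <<'E'
from h import *
for n in ['scene','top','wrist']:
    d=cam(n); cv2.imwrite(f'pics/{n}0.png',d['image']); print(n,d['vertical_fov'],d['cx'],d['cy'],-d['R'].T@d['t'],d['R'].round(2).tolist())
o=st(); print(o, ctrl.finger_overhang, Ro.from_rotvec(o['tool_rot']).as_matrix().round(3))
E
```

```text
scene 56.689986351173594 320.82486583689416 204.66946809375335 [1.42156131 0.35014856 0.99142352] [[-0.33, 0.94, -0.02], [0.67, 0.22, -0.71], [-0.67, -0.25, -0.7]]
top 57.13736161764227 317.46800891962846 194.45684837570315 [0.29528074 0.04668917 1.44356363] [[-0.01, -1.0, 0.01], [-0.98, 0.01, -0.19], [0.19, -0.01, -0.98]]
wrist 65.70646984690485 322.0782563000084 203.56888263475497 [ 0.33124677 -0.53440041  0.3727422 ] [[0.43, -0.9, -0.0], [-0.87, -0.42, 0.27], [-0.24, -0.11, -0.96]]
{'t': 0.15, 'q': array([-1.24500632e+00,  5.32657560e-02,  1.61401591e+00, -2.00556495e-05,
        1.47601657e+00, -1.18980334e-01]), 'dq': array([-0.0018778 , -0.00157018, -0.00297868,  0.00034706,  0.00014594,
       -0.00124051]), 'effort': array([ 4.48860683e-04, -3.94240522e+01, -3.70722806e+01, -1.36925291e-04,
        4.61407224e-03, -1.41119150e-05]), 'tool_pos': array([ 0.26879031, -0.56382265,  0.30288551]), 'tool_rot': array([-3.06257492e+00, -6.92528472e-01,  3.07567495e-04]), 'contact_force': array([-0.37208142,  0.48980593,  0.22396019]), 'wrist_torque': array([ 0.00634175, -0.01004032, -0.06287434]), 'grip_force': 0.0, 'opening': 0.08536631327029344} 0.0726 [[ 0.903  0.43  -0.001]
 [ 0.43  -0.903  0.002]
 [ 0.    -0.002 -1.   ]]
```

View pics/top0.png

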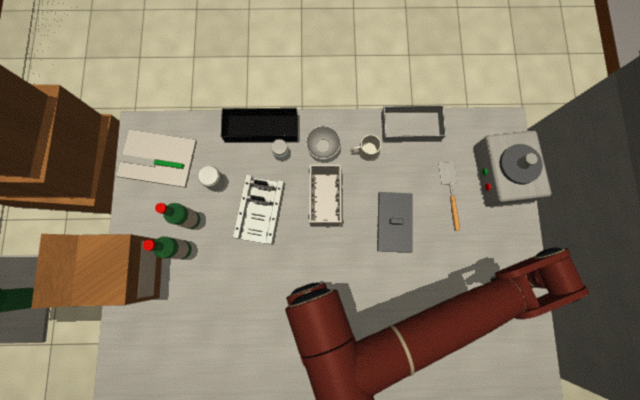

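View pics/scene0.png

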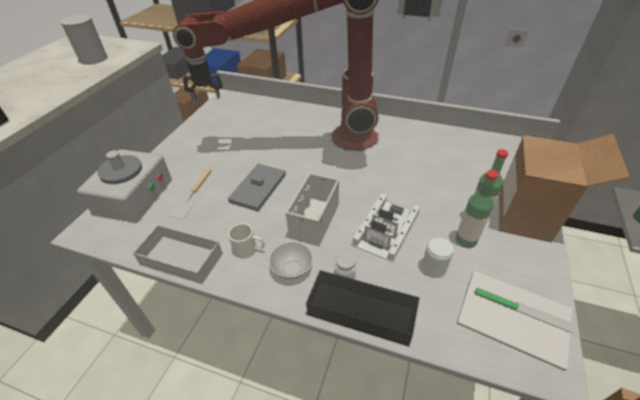

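The top view shows the rail at about (259,210) holding two grids at its far end. The box is at (325,195), the lid at (396,222), and the bottles are left of the rail. Next I'll zoom in.

```bash
python3 - <<'E'
import cv2
i=cv2.imread('pics/top0.png')[158:258,228:424]
cv2.imwrite('pics/topz.png',cv2.resize(i,None,fx=4,fy=4,interpolation=cv2.INTER_CUBIC))
E
```

```text
(no output)
```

View pics/topz.png

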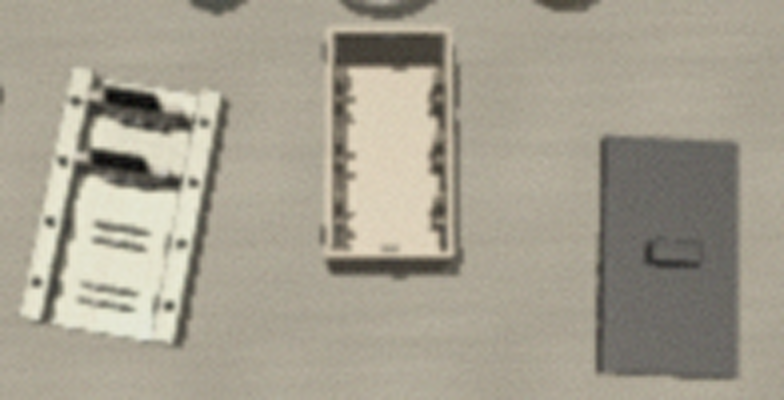

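```bash
python3 - <<'E'
from h import *
d=cam('top')
def f(name,pts,z,L,W):
    p=np.array(pts)/4+[228,158]
    P=atz(d,p,z)[:,:2]
    # order: far-left, far-right, near-right, near-left ; x axis = far
    M=np.array([[L/2,W/2],[L/2,-W/2],[-L/2,-W/2],[-L/2,W/2]])
    c=P.mean(0);U,S,V=np.linalg.svd((P-c).T@M); R=U@V
    yaw=np.arctan2(R[1,0],R[0,0]); print(name,c.round(4),'yaw',round(np.degrees(yaw),2),(P-c-M@R.T).round(4).tolist())
f('rail',[(74,68),(222,94),(180,342),(22,316)],.044,.25,.15)
f('tub',[(327,30),(453,29),(458,257),(327,259)],.13,.214,.115)
f('lid',[(602,136),(738,142),(737,376),(598,372)],.027,.231,.132)
for p in [(132,100),(119,162)]: print(atz(d,np.array(p)/4+[228,158],.11))
E
```

```text
rail [0.5191 0.2564] yaw -9.93 [[-0.0016, -0.0005], [-0.0038, 0.0023], [0.0023, -0.0019], [0.0031, 0.0001]]
tub [0.5583 0.0017] yaw -0.38 [[-0.0009, 0.0007], [-0.0006, -0.001], [0.0012, -0.0012], [0.0003, 0.0015]]
lid [ 0.4639 -0.269 ] yaw -3.57 [[-0.0011, 0.0007], [-0.0006, -0.0015], [0.0021, -0.0001], [-0.0004, 0.0009]]
[[0.60526216 0.24136435 0.11      ]]
[[0.54675996 0.25244708 0.11      ]]
```

Request:
drive_tool([
  [[0.036, -0.032, 0], 0],
  [[0.036, -0.032, 0], 0],
  [[0.036, -0.032, 0], 0],
  [[0.036, -0.032, 0], 0],
  [[0.036, -0.032, 0], 0],
  [[0.036, -0.032, 0], 0],
  [[0.036, -0.032, 0], 0],
  [[0.036, -0.032, 0], 0],
  [[0.036, -0.032, 0], 0],
], jaw=0.5, grip_force=60)

```text
t: 1.1
tool_pos: [0.4377, -0.1628, 0.3039]
tool_rot: [3.064, 0.692, 0.001]
contact_force: [1.5, -0.8, -0.3]
opening: 0.0428
grip_force: 0.0
```

Request:
drive_tool([
  [[0.036, -0.032, 0], 0],
  [[0.036, -0.032, 0], 0],
  [[0.036, -0.032, 0], 0],
  [[0.036, -0.032, 0], 0],
  [[0.036, -0.032, 0], 0],
  [[0.036, -0.032, 0], 0],
  [[0.036, -0.032, 0], 0],
  [[0.036, -0.032, 0], 0],
  [[0.0, 0.0, 0], 0],
])

```text
t: 2.0
tool_pos: [0.588, 0.1947, 0.3028]
tool_rot: [-3.061, -0.701, 0.001]
contact_force: [0.4, 0.1, 0.2]
opening: 0.0428
grip_force: 0.0
```

Request:
drive_tool([
  [[0, 0, 0], -0.136],
  [[0, 0, 0], -0.136],
  [[0, 0, 0], -0.136],
  [[0, 0, 0], -0.136],
  [[0, 0, 0], -0.136],
  [[0, 0, 0], -0.136],
  [[0, 0, 0], -0.136],
  [[0, 0, 0], 0],
  [[0, 0, 0], 0],
])

```text
t: 2.9
tool_pos: [0.5871, 0.1898, 0.3038]
tool_rot: [-2.409, -2.016, 0.001]
contact_force: [0.3, 0.1, -0.4]
opening: 0.0432
grip_force: 0.0
```

```bash
cat >> h.py <<'E'
def rel(P,yaw_y):
    """tool-axes shift to world TCP P, and turn so that tool y lies along world yaw yaw_y(deg)"""
    o=st(); R=Ro.from_rotvec(o['tool_rot']).as_matrix(); s=R.T@(np.array(P)-o['tool_pos'])
    cy=np.degrees(np.arctan2(R[1,1],R[0,1])); e=(yaw_y-cy+90)%180-90
    print('t',round(o['t'],2),'tcp',o['tool_pos'].round(4),'yyaw',cy.round(2),'open',round(o['opening'],4),'F',np.round(o['contact_force'],1),'grip',round(o['grip_force'],1),'shift',s.round(4),'turn',round(-np.radians(e),4))
E
python3 - <<'E'
from h import *
rel([.6065,.241,.30],-10)
d=cam('wrist'); cv2.imwrite('pics/w1.png',d['image'])
E
```

```text
t 2.9 tcp [0.5871 0.1898 0.3038] yyaw -10.15 open 0.0432 F [ 0.3  0.1 -0.4] grip 0.0 shift [0.0538 0.01   0.0038] turn -0.0027
```

View pics/w1.png

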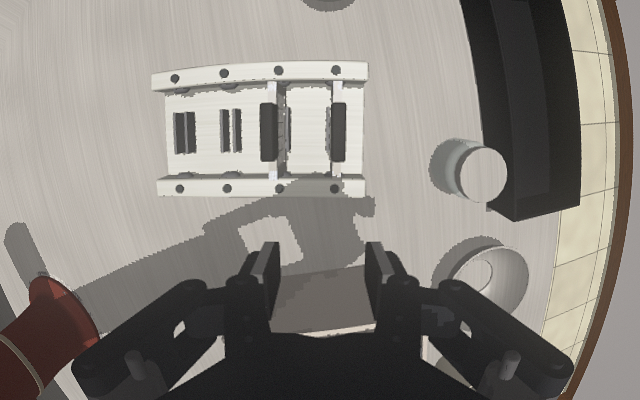

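The wrist view shows the rail with tabs at (268,132) and (338,132), stations 2 and 3. The other two stations are empty.

```bash
python3 - <<'E'
from h import *
d=cam('wrist')
P=atz(d,[(152,76),(368,63),(365,196),(158,195)],.044)[:,:2]; print(P.round(4)); c=P.mean(0)
L=.25;W=.15;M=np.array([[-L/2,W/2],[L/2,W/2],[L/2,-W/2],[-L/2,-W/2]])
U,S,V=np.linalg.svd((P-c).T@M); R=U@V; print(c,np.degrees(np.arctan2(R[1,0],R[0,0])),(P-c-M@R.T).round(4).tolist())
print(proj(d,[[*(c+R@np.array([x,y])),.118] for x in (24,36,84,96) for y in (25,-25) for x,y in [(x/1e3,y/1e3)]]).round(1))
i=cv2.resize(d['image'][50:210,140:380],None,fx=3.3,fy=3.3,interpolation=cv2.INTER_CUBIC); cv2.imwrite('pics/w1z.png',i[:, :])
E
```

```text
[[0.417  0.3525]
 [0.659  0.3094]
 [0.6326 0.1668]
 [0.3905 0.2121]]
[0.52477214 0.26018208] -10.401573094420533 [[0.0016, -0.0041], [-0.0023, -0.002], [-0.0016, 0.003], [0.0022, 0.0031]]
[[260.2 102.9]
 [234.  162.8]
 [274.5 102.4]
 [234.  162.8]
 [333.2 102. ]
 [234.1 162.8]
 [347.9 102.3]
 [234.1 162.8]]
```

View pics/w1z.png

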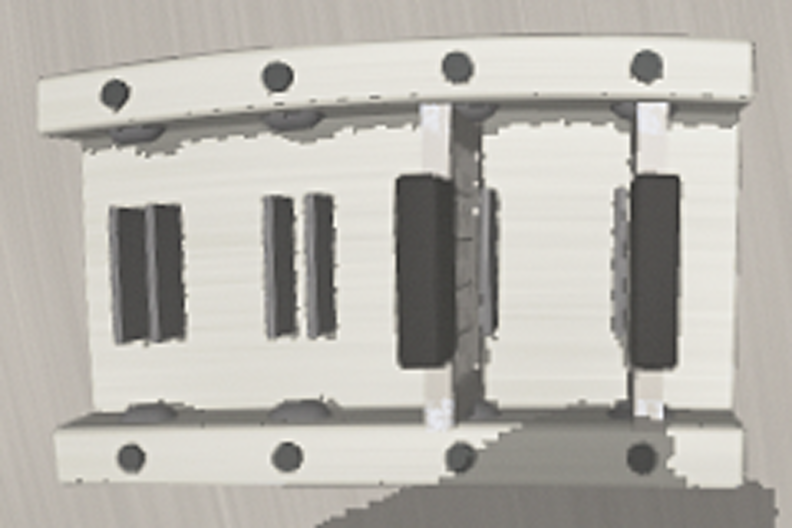

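```bash
python3 - <<'E'
from h import *
d=cam('wrist')
z=lambda a:np.array(a)/3.3+[140,50]
p=atz(d,z([(632,174),(680,174),(680,368),(632,368)]),.118); print(p.round(4),p.mean(0)); 
p2=atz(d,z([(396,175),(451,175),(451,368),(398,368)]),.118); print(p2.round(4),p2.mean(0)); 
v=p-p2;print(np.degrees(np.arctan2(v[:,1],v[:,0])),np.linalg.norm(v,axis=1))
C=p.mean(0); rel([C[0],C[1],.157],-10)
E
```

```text
[[0.6105 0.2693 0.118 ]
 [0.6222 0.2674 0.118 ]
 [0.614  0.2192 0.118 ]
 [0.6021 0.2213 0.118 ]] [0.61218793 0.24430616 0.118     ]
[[0.5527 0.2804 0.118 ]
 [0.5664 0.2775 0.118 ]
 [0.557  0.2295 0.118 ]
 [0.5435 0.2321 0.118 ]] [0.55490355 0.25489682 0.118     ]
[-10.88043054 -10.24483731 -10.25070271 -10.51023857] [0.05878163 0.05668354 0.05796839 0.05958941]
t 3.05 tcp [0.5872 0.19   0.3038] yyaw -10.07 open 0.0426 F [-0.3 -0.8 -1. ] grip 0.0 shift [0.0578 0.0151 0.1468] turn -0.0011
```

Request:
drive_tool([
  [[0.029, 0.007, 0], 0.006],
  [[0.028, 0.007, 0], 0],
  [[0, 0, 0.02], 0],
  [[0, 0, 0], 0],
  [[0, 0, 0], 0],
])

```text
t: 3.55
tool_pos: [0.6107, 0.2436, 0.2832]
tool_rot: [-2.412, -2.012, 0.003]
contact_force: [-0.9, 0.5, 0.2]
opening: 0.0426
grip_force: 0.0
```

```bash
python3 - <<'E'
from h import *
rel([.6112,.2436,.157],-10.4)
d=cam('wrist'); cv2.imwrite('pics/w2.png',d['image'])
E
```

```text
t 3.55 tcp [0.6107 0.2436 0.2832] yyaw -10.35 open 0.0426 F [-0.9  0.5  0.2] grip 0.0 shift [0.0002 0.0007 0.1262] turn 0.0009
```

View pics/w2.png

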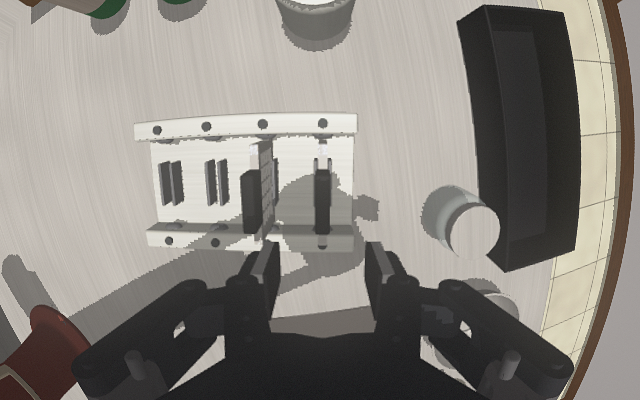

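The tab at (322,200) is centred between the fingers (279 and 365), so I'll descend.

Request:
drive_tool([
  [[0, 0, 0.03], 0],
  [[0, 0, 0.03], 0],
  [[0, 0, 0.03], 0],
  [[0, 0, 0.02], 0],
  [[0, 0, 0.016], 0],
  [[0, 0, 0], 0],
  [[0, 0, 0], 0],
])

```text
t: 4.3
tool_pos: [0.6117, 0.2438, 0.159]
tool_rot: [2.412, 2.012, 0.002]
contact_force: [0.5, -0.3, 1.1]
opening: 0.0427
grip_force: 0.0
```

Request:
drive_tool([
  [[0, 0, 0], 0],
  [[0, 0, 0], 0],
  [[0, 0, 0], 0],
  [[0, 0, 0], 0],
  [[0, 0, 0], 0],
  [[0, 0, 0], 0],
], jaw=1)

```text
t: 4.9
tool_pos: [0.6119, 0.2442, 0.1599]
tool_rot: [2.411, 2.012, 0.004]
contact_force: [-1.6, -0.0, 6.0]
opening: 0.0113
grip_force: 59.6
```

```bash
python3 - <<'E'
from h import *
rel([.6112,.2436,.157],-10.4)
d=cam('wrist'); cv2.imwrite('pics/w3.png',d['image'])
E
```

```text
t 4.9 tcp [0.6119 0.2442 0.1599] yyaw -10.31 open 0.0113 F [-1.6 -0.   6. ] grip 59.6 shift [-0.0008 -0.0006  0.0029] turn 0.0016
```

View pics/w3.png

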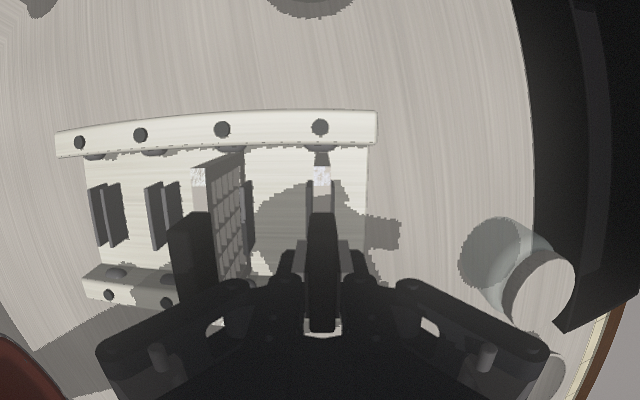

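```bash
cat >> h.py <<'E'
def intool(d,p,z):
    o=st(); R=Ro.from_rotvec(o['tool_rot']).as_matrix(); return ((atz(d,p,z)-o['tool_pos'])@R).round(4)
E
python3 - <<'E'
from h import *
d=cam('wrist'); print(intool(d,[(308,213),(322,213),(336,213)],.118), intool(d,[(314,187),(329,187),(314,166),(330,166)],.088))
g=cv2.cvtColor(d['image'],cv2.COLOR_BGR2GRAY); print(g[155:235:1,322].tolist())
E
```

```text
[[ 0.0334 -0.004   0.042 ]
 [ 0.0334  0.0013  0.042 ]
 [ 0.0334  0.0066  0.042 ]] [[ 0.0369 -0.0025  0.072 ]
 [ 0.0369  0.0046  0.072 ]
 [ 0.0468 -0.0024  0.072 ]
 [ 0.0468  0.005   0.072 ]]
[105, 105, 103, 104, 103, 104, 104, 103, 104, 104, 93, 180, 211, 218, 224, 226, 216, 219, 217, 215, 218, 211, 215, 209, 203, 204, 202, 200, 201, 210, 210, 196, 198, 196, 197, 196, 196, 195, 196, 198, 165, 120, 122, 124, 123, 123, 123, 123, 121, 123, 122, 121, 122, 122, 122, 123, 112, 89, 56, 57, 56, 55, 57, 56, 53, 53, 53, 54, 53, 54, 54, 53, 52, 52, 50, 50, 51, 50, 48, 50]
```

Request:
drive_tool([
  [[0, 0, -0.005], 0],
  [[0, 0, -0.005], 0],
  [[0, 0, -0.005], 0],
  [[0, 0, -0.005], 0],
  [[0, 0, -0.01], 0],
  [[0, 0, -0.01], 0],
  [[0, 0, -0.01], 0],
  [[0, 0, 0], 0],
  [[0, 0, 0], 0],
])

```text
t: 5.9
tool_pos: [0.6115, 0.2439, 0.209]
tool_rot: [2.412, 2.012, 0.002]
contact_force: [-0.1, -0.0, -2.0]
opening: 0.0114
grip_force: 59.9
```

```bash
python3 - <<'E'
from h import *
d=cam('wrist'); o=st(); z=o['tool_pos'][2]-.072
print(intool(d,[(322,165.5),(322,213)],z))
g=cv2.cvtColor(d['image'],cv2.COLOR_BGR2GRAY); print(g[155:225:1,322].tolist())
rel([.5583+.058,.0017,.30],-.4)
E
```

```text
[[0.0471 0.0018 0.072 ]
 [0.024  0.0018 0.072 ]]
[110, 108, 109, 110, 108, 109, 108, 109, 108, 107, 102, 168, 205, 216, 215, 215, 220, 223, 218, 207, 208, 210, 208, 208, 206, 208, 210, 214, 215, 216, 214, 206, 205, 204, 205, 206, 204, 205, 207, 156, 126, 129, 130, 128, 129, 127, 127, 129, 129, 127, 128, 126, 127, 127, 127, 129, 117, 92, 54, 58, 59, 59, 58, 57, 55, 56, 55, 55, 55, 55]
t 5.95 tcp [0.6111 0.2438 0.2081] yyaw -10.32 open 0.0111 F [-0.6 -0.  -2.2] grip 59.9 shift [-0.2373  0.0485 -0.0919] turn -0.1731
```

Request:
drive_tool([
  [[0, 0, -0.04], 0],
  [[0, 0, -0.04], 0],
  [[0, 0, -0.04], 0],
  [[0, 0, 0], -0.0865],
  [[0, 0, 0], -0.0865],
  [[0, 0, 0], 0],
])

```text
t: 6.55
tool_pos: [0.6109, 0.2438, 0.3274]
tool_rot: [-2.229, -2.213, 0.001]
contact_force: [0.1, -0.9, -1.7]
opening: 0.0112
grip_force: 60.0
```

Request:
drive_tool([
  [[-0.042, -0.0066, 0], 0],
  [[-0.042, -0.0066, 0], 0],
  [[-0.042, -0.0066, 0], 0],
  [[-0.042, -0.0066, 0], 0],
  [[-0.042, -0.0066, 0], 0],
  [[-0.042, -0.0066, 0], 0],
  [[-0.042, -0.0066, 0], 0],
  [[-0.042, -0.0066, 0], 0],
  [[0, 0, 0], 0],
  [[0, 0, 0], 0],
])

```text
t: 7.55
tool_pos: [0.5555, -0.0924, 0.327]
tool_rot: [-2.232, -2.209, 0.001]
contact_force: [-0.0, -0.3, -0.6]
opening: 0.0114
grip_force: 60.0
```

```bash
python3 - <<'E'
from h import *
rel([.5583+.058,.0017,.30],-.4)
d=cam('wrist'); i=d['image']; cv2.imwrite('pics/w4.png',i)
e=cv2.resize(cam('top')['image'][150:240,290:360],None,fx=4,fy=4,interpolation=cv2.INTER_CUBIC)
E
```

```text
t 7.55 tcp [ 0.5555 -0.0924  0.327 ] yyaw -0.6 open 0.0114 F [-0.  -0.3 -0.6] grip 60.0 shift [0.0947 0.0598 0.027 ] turn -0.0035
```

View pics/w4.png

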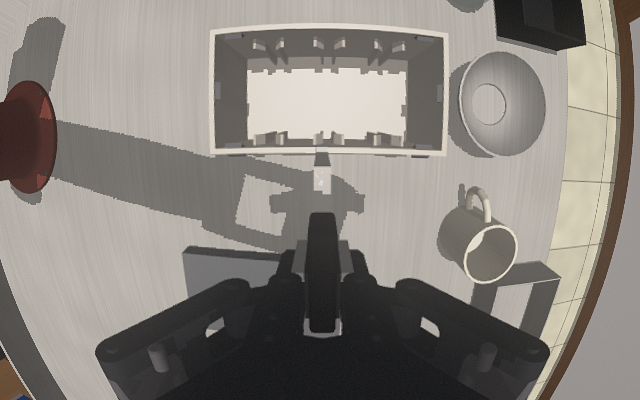

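The wrist view shows the whole box, with rim corners near (209,31), (449,35), (446,155) and (211,151). The held grid is at (322,180).

```bash
python3 - <<'E'
import cv2
i=cv2.imread('pics/w4.png')[12:172,195:461]
cv2.imwrite('pics/w4z.png',cv2.resize(i,None,fx=3,fy=3,interpolation=cv2.INTER_CUBIC))
E
```

```text
(no output)
```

View pics/w4z.png

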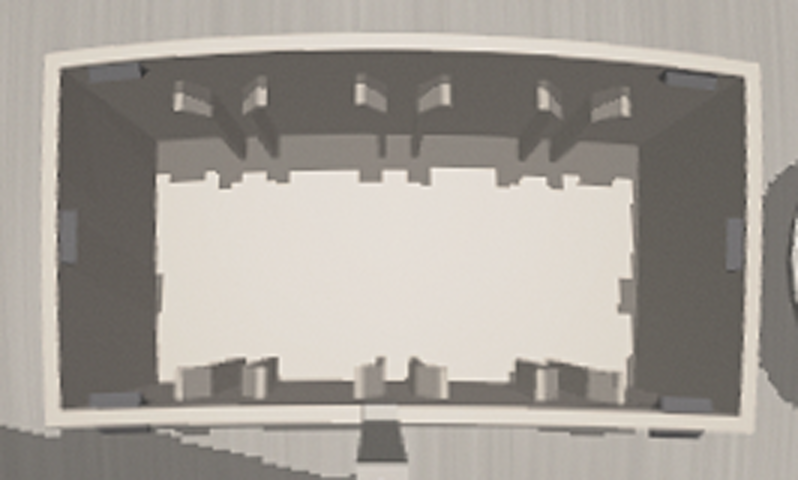

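```bash
python3 - <<'E'
from h import *
d=cam('wrist')
q=lambda a:np.array(a,float)/3+[195,12]
for L,W,pts in [(.204,.105,[(61,68),(748,78),(742,415),(62,407)]),(.214,.115,[(45,56),(761,65),(754,432),(49,425)])]:
    P=atz(d,q(pts),.13)[:,:2]; c=P.mean(0)
    M=np.array([[-L/2,W/2],[L/2,W/2],[L/2,-W/2],[-L/2,-W/2]])
    U,S,V=np.linalg.svd((P-c).T@M); R=U@V; print(c,np.degrees(np.arctan2(R[1,0],R[0,0])),(P-c-M@R.T).round(4).tolist())
# rib gaps far side z~.102
print(atz(d,q([(180,97),(265,97),(360,95),(448,95),(540,97),(629,104)]),.102).round(4))
rel([c[0]+.058,c[1],.3],0)
E
```

```text
[0.56496653 0.00585881] -0.8094499879970126 [[-0.0004, -0.0006], [0.0003, -0.0004], [0.0003, 0.0003], [-0.0002, 0.0007]]
[0.56472868 0.00566162] -0.6930084715558306 [[-0.0004, -0.0006], [0.0001, -0.0005], [-0.0002, 0.0003], [0.0004, 0.0008]]
[[0.494  0.0533 0.102 ]
 [0.5215 0.0514 0.102 ]
 [0.5514 0.0511 0.102 ]
 [0.579  0.0512 0.102 ]
 [0.6083 0.0515 0.102 ]
 [0.6375 0.0511 0.102 ]]
t 7.7 tcp [ 0.556  -0.0907  0.3274] yyaw -0.36 open 0.0112 F [ 0.2  0.1 -1.3] grip 60.0 shift [0.0968 0.0661 0.0274] turn -0.0063
```

Request:
drive_tool([
  [[0.032, 0.022, 0], 0.006],
  [[0.032, 0.022, 0], 0],
  [[0.032, 0.022, 0], 0],
  [[0, 0, 0.02], 0],
  [[0, 0, 0.018], 0],
  [[0, 0, 0], 0],
  [[0, 0, 0], 0],
])

```text
t: 8.4
tool_pos: [0.6224, 0.0036, 0.2888]
tool_rot: [-2.235, -2.206, 0.002]
contact_force: [-0.6, -0.9, -1.2]
opening: 0.0112
grip_force: 59.9
```

```bash
python3 - <<'E'
from h import *
rel([.6215,.0047,.17],-.75)
d=cam('wrist'); i=d['image'][90:290,200:450]; cv2.imwrite('pics/w5.png',cv2.resize(i,None,fx=3,fy=3,interpolation=cv2.INTER_CUBIC))
E
```

```text
t 8.4 tcp [0.6224 0.0036 0.2888] yyaw -0.75 open 0.0112 F [-0.6 -0.9 -1.2] grip 59.9 shift [ 0.0011 -0.0006  0.1188] turn -0.0
```

View pics/w5.png

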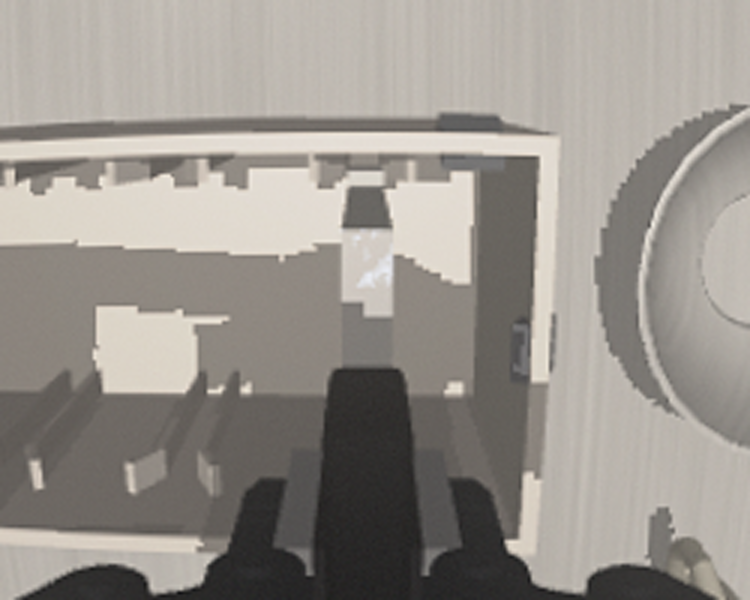

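Above the slot, the foot is centred at column 366 between ribs at 313 and 415, and its end lies inside the wall. I'll lower it.

Request:
drive_tool([
  [[0.0006, -0.0005, 0.015], 0],
  [[0, 0, 0.012], 0],
  [[0, 0, 0.01], 0],
  [[0, 0, 0.01], 0],
  [[0, 0, 0.01], 0],
  [[0, 0, 0.01], 0],
  [[0, 0, 0], 0],
])

```text
t: 9.15
tool_pos: [0.6216, 0.0042, 0.2205]
tool_rot: [-2.234, -2.205, 0.003]
contact_force: [-0.1, -0.6, -1.5]
opening: 0.0113
grip_force: 60.0
```

Request:
drive_tool([
  [[0, 0, 0.012], 0],
  [[0, 0, 0.012], 0],
  [[0, 0, 0.012], 0],
  [[0, 0, 0.012], 0],
  [[0, 0, 0.008], 0],
  [[0, 0, 0.004], 0],
  [[0, 0, 0.002], 0],
  [[0, 0, 0.002], 0],
  [[0, 0, 0], 0],
])

```text
t: 10.05
tool_pos: [0.622, 0.0042, 0.1588]
tool_rot: [-2.235, -2.206, 0.002]
contact_force: [-6.7, 0.4, 0.0]
opening: 0.0108
grip_force: 60.2
```

Request:
drive_tool([
  [[0, -0.0006, 0.001], 0],
  [[0, 0, 0.001], 0],
  [[0, 0, 0.001], 0],
  [[0, 0, 0], 0],
])

```text
t: 10.45
tool_pos: [0.622, 0.0041, 0.157]
tool_rot: [-2.236, -2.207, 0.0]
contact_force: [-7.3, -0.4, 3.9]
opening: 0.011
grip_force: 60.9
```

Request:
drive_tool([
  [[0, 0, 0], 0],
  [[0, 0, 0], 0],
  [[0, 0, 0], 0],
  [[0, 0, 0], 0],
  [[0, 0, -0.02], 0],
  [[0, 0, -0.04], 0],
  [[0, 0, -0.04], 0],
  [[0, 0, -0.04], 0],
  [[0, 0, 0], 0],
], jaw=0.5)

```text
t: 11.35
tool_pos: [0.6257, 0.0038, 0.3058]
tool_rot: [2.226, 2.198, 0.018]
contact_force: [0.3, -0.2, 1.0]
opening: 0.0428
grip_force: 0.0
```

```bash
python3 - <<'E'
from h import *
rel([.553,.2542,.299],-10.35)
E
```

```text
t 11.35 tcp [0.6257 0.0038 0.3058] yyaw -0.73 open 0.0428 F [ 0.3 -0.2  1. ] grip 0.0 shift [ 0.2494 -0.076   0.005 ] turn 0.1679
```

Request:
drive_tool([
  [[0.0415, -0.0127, 0], 0],
  [[0.0415, -0.0127, 0], 0],
  [[0.0415, -0.0127, 0], 0],
  [[0.0415, -0.0127, 0], 0],
  [[0.0415, -0.0127, 0], 0],
  [[0.0415, -0.0127, 0], 0],
  [[0, 0, 0], 0.084],
  [[0, 0, 0], 0.084],
  [[0, 0, 0], 0],
])

```text
t: 12.25
tool_pos: [0.5493, 0.2548, 0.2961]
tool_rot: [2.411, 2.013, 0.003]
contact_force: [-0.1, 0.1, -0.3]
opening: 0.0425
grip_force: 0.0
```

```bash
python3 - <<'E'
from h import *
rel([.5527,.2546,.160],-10.35)
print(Ro.from_rotvec(st()['tool_rot']).as_matrix().round(4))
d=cam('wrist'); cv2.imwrite('pics/w6.png',d['image'][120:270,180:440])
E
```

```text
t 12.25 tcp [0.5493 0.2548 0.2961] yyaw -10.3 open 0.0425 F [-0.1  0.1 -0.3] grip 0.0 shift [0.0002 0.0031 0.1361] turn 0.0009
[[ 1.788e-01  9.839e-01  2.100e-03]
 [ 9.839e-01 -1.788e-01  8.000e-04]
 [ 1.100e-03  1.900e-03 -1.000e+00]]
```

View pics/w6.png

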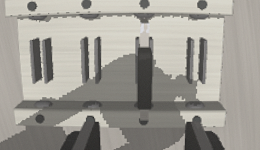

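The tab sits about 3 px right of centre, which agrees with the 3 mm shift. I'll correct that and descend.

Request:
drive_tool([
  [[0, 0.0027, 0.03], 0],
  [[0, 0, 0.03], 0],
  [[0, 0, 0.03], 0],
  [[0, 0, 0.02], 0],
  [[0, 0, 0.016], 0],
  [[0, 0, 0.009], 0],
  [[0, 0, 0], 0],
  [[0, 0, 0], 0],
])

```text
t: 13.1
tool_pos: [0.5523, 0.2538, 0.162]
tool_rot: [2.412, 2.011, 0.003]
contact_force: [0.8, 1.2, 0.1]
opening: 0.0427
grip_force: 0.0
```

Request:
drive_tool([
  [[0, 0, 0], 0],
  [[0, 0, 0], 0],
  [[0, 0, 0], 0],
  [[0, 0, 0], 0],
  [[0, 0, 0], 0],
  [[0, 0, 0], 0],
], jaw=1)

```text
t: 13.7
tool_pos: [0.5523, 0.2539, 0.1624]
tool_rot: [2.413, 2.011, 0.003]
contact_force: [-0.5, 0.1, 6.5]
opening: 0.0108
grip_force: 59.5
```

Request:
drive_tool([
  [[0, 0, -0.005], 0],
  [[0, 0, -0.005], 0],
  [[0, 0, -0.005], 0],
  [[0, 0, -0.005], 0],
  [[0, 0, -0.01], 0],
  [[0, 0, -0.01], 0],
  [[0, 0, -0.01], 0],
  [[0, 0, 0], 0],
  [[0, 0, 0], 0],
])

```text
t: 14.6
tool_pos: [0.552, 0.2537, 0.2119]
tool_rot: [2.413, 2.011, 0.002]
contact_force: [-0.9, -0.2, -2.8]
opening: 0.0108
grip_force: 60.0
```

```bash
python3 - <<'E'
from h import *
rel([.5063,.0065,.31],-.75)
d=cam('wrist'); g=cv2.cvtColor(d['image'],cv2.COLOR_BGR2GRAY); print(g[155:225:1,322].tolist()); print(g[172,300:345].tolist())
E
```

```text
t 14.6 tcp [0.552  0.2537 0.2119] yyaw -10.37 open 0.0108 F [-0.9 -0.2 -2.8] grip 60.0 shift [-0.2513 -0.0003 -0.0983] turn -0.1679
[94, 96, 94, 95, 91, 93, 90, 133, 184, 204, 206, 202, 203, 209, 214, 214, 210, 190, 197, 213, 214, 210, 209, 206, 202, 199, 187, 183, 182, 183, 182, 181, 180, 180, 181, 179, 180, 182, 121, 111, 114, 113, 114, 113, 112, 113, 112, 113, 113, 112, 112, 114, 104, 57, 52, 51, 52, 51, 49, 52, 48, 50, 49, 50, 46, 51, 47, 48, 47, 45]
[200, 200, 201, 201, 200, 200, 200, 201, 204, 157, 126, 115, 118, 123, 187, 185, 191, 209, 220, 221, 218, 203, 190, 188, 183, 184, 185, 184, 185, 184, 169, 127, 116, 164, 202, 199, 199, 199, 198, 198, 199, 198, 199, 199, 199]
```

```bash
python3 - <<'E'
from h import *
d=cam('wrist'); z=st()['tool_pos'][2]
print(intool(d,[(322,162.2)],z-.0744),intool(d,[(322,165.3)],z-.072))
E
```

```text
[[0.0483 0.0016 0.0744]] [[0.0472 0.0016 0.072 ]]
```

Request:
drive_tool([
  [[0, 0, -0.04], 0],
  [[0, 0, -0.04], 0],
  [[0, 0, -0.035], 0],
  [[0, 0, 0], -0.084],
  [[0, 0, 0], -0.084],
  [[0, 0, 0], 0],
])

```text
t: 15.3
tool_pos: [0.5515, 0.2535, 0.3254]
tool_rot: [-2.236, -2.207, 0.001]
contact_force: [-0.3, -0.1, -2.5]
opening: 0.0113
grip_force: 60.1
```

Request:
drive_tool([
  [[-0.0415, -0.0071, 0], 0],
  [[-0.0415, -0.0071, 0], 0],
  [[-0.0415, -0.0071, 0], 0],
  [[-0.0415, -0.0071, 0], 0],
  [[-0.0415, -0.0071, 0], 0],
  [[-0.0415, -0.0071, 0], 0],
  [[0, 0, 0.02], 0],
  [[0, 0, 0.014], 0],
  [[0, 0, 0], 0],
  [[0, 0, 0], 0],
])

```text
t: 16.3
tool_pos: [0.5055, 0.0059, 0.2911]
tool_rot: [-2.234, -2.207, 0.002]
contact_force: [0.0, -0.0, -2.0]
opening: 0.0111
grip_force: 59.9
```

```bash
python3 - <<'E'
from h import *
rel([.5055,.005,.159],-.75)
d=cam('wrist'); i=d['image'][90:290,200:450]; cv2.imwrite('pics/w7.png',cv2.resize(i,None,fx=3,fy=3,interpolation=cv2.INTER_CUBIC))
E
```

```text
t 16.3 tcp [0.5055 0.0059 0.2911] yyaw -0.71 open 0.0111 F [ 0. -0. -2.] grip 59.9 shift [-0.001   0.0002  0.1321] turn 0.0008
```

View pics/w7.png

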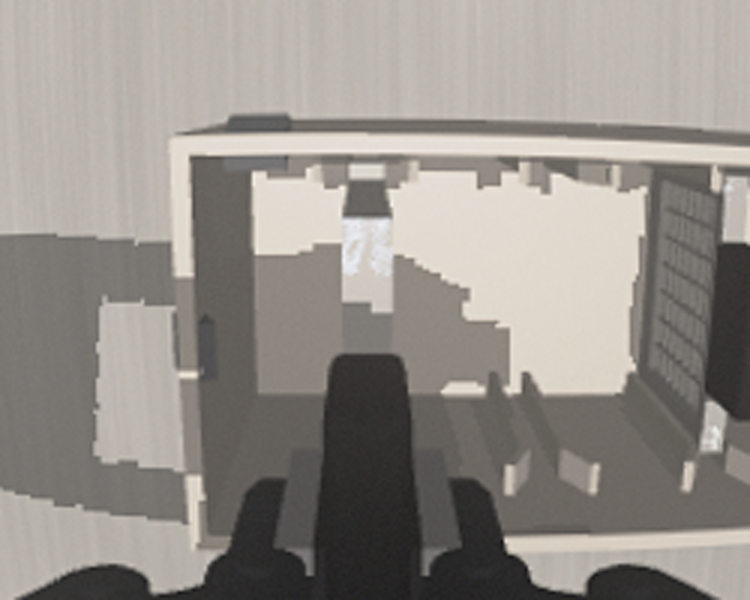

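The foot is centred at 366 between ribs at 312 and 415, and its end is about 1 mm too close to the far wall. I'll correct that slightly and lower. The first grid stands in its slot.

Request:
drive_tool([
  [[-0.0013, -0.0006, 0.015], 0],
  [[0, 0, 0.012], 0],
  [[0, 0, 0.01], 0],
  [[0, 0, 0.01], 0],
  [[0, 0, 0.01], 0],
  [[0, 0, 0.01], 0],
  [[0, 0, 0], 0],
])

```text
t: 17.05
tool_pos: [0.5043, 0.004, 0.2228]
tool_rot: [-2.234, -2.205, 0.003]
contact_force: [0.0, -0.0, -1.8]
opening: 0.0111
grip_force: 60.0
```

Request:
drive_tool([
  [[0, 0, 0.012], 0],
  [[0, 0, 0.012], 0],
  [[0, 0, 0.012], 0],
  [[0, 0, 0.012], 0],
  [[0, 0, 0.008], 0],
  [[0, 0, 0.004], 0],
  [[0, 0, 0.002], 0],
  [[0, 0, 0.002], 0],
  [[0, 0, 0.001], 0],
  [[0, 0, 0], 0],
])

```text
t: 18.05
tool_pos: [0.5053, 0.0039, 0.1602]
tool_rot: [2.235, 2.207, 0.001]
contact_force: [0.1, 1.1, -2.6]
opening: 0.0111
grip_force: 60.0
```

Request:
drive_tool([
  [[0, 0, 0.001], 0],
  [[0, 0, 0.001], 0],
  [[0, 0, 0.0005], 0],
  [[0, 0, 0], 0],
])

```text
t: 18.45
tool_pos: [0.5057, 0.0038, 0.1594]
tool_rot: [2.236, 2.207, 0.0]
contact_force: [-4.4, -0.2, 7.8]
opening: 0.0109
grip_force: 61.4
```

Request:
drive_tool([
  [[0, 0, 0], 0],
  [[0, 0, 0], 0],
  [[0, 0, 0], 0],
  [[0, 0, 0], 0],
  [[0, 0, -0.02], 0],
  [[0, 0, -0.04], 0],
  [[0, 0, -0.04], 0],
  [[0, 0, -0.04], 0],
  [[0, 0, 0], 0],
], jaw=0.5)

```text
t: 19.35
tool_pos: [0.5077, 0.0036, 0.3048]
tool_rot: [2.229, 2.2, 0.012]
contact_force: [0.4, 0.3, 0.0]
opening: 0.0428
grip_force: 0.0
```

Request:
drive_tool([
  [[-0.0455, -0.0053, 0], 0],
  [[-0.0455, -0.0053, 0], 0],
  [[-0.0455, -0.0053, 0], 0],
  [[-0.0455, -0.0053, 0], 0],
  [[-0.0455, -0.0053, 0], 0],
  [[-0.0455, -0.0053, 0], 0],
  [[-0.0455, -0.0053, 0], 0],
  [[-0.0455, -0.0053, 0], 0],
  [[0, 0, 0], 0],
  [[0, 0, 0], 0],
])

```text
t: 20.35
tool_pos: [0.4575, -0.3602, 0.2961]
tool_rot: [-2.236, -2.203, -0.001]
contact_force: [0.7, 0.0, 0.0]
opening: 0.0427
grip_force: 0.0
```

```bash
python3 - <<'E'
from h import *
rel([.467,-.268,.105],-3.6)
w=cam('wrist')['image']; t=cam('top')['image'][150:270,280:460]
cv2.imwrite('pics/w8.png',w); cv2.imwrite('pics/t8.png',t)
t=cv2.resize(t,(640,427),interpolation=cv2.INTER_CUBIC)[:190]
cv2.imwrite('pics/m8.png',np.vstack([w,t]))
E
```

```text
t 20.35 tcp [ 0.4575 -0.3602  0.2961] yyaw -0.86 open 0.0427 F [0.7 0.  0. ] grip 0.0 shift [0.0919 0.0084 0.1913] turn 0.0479
```

View pics/m8.png

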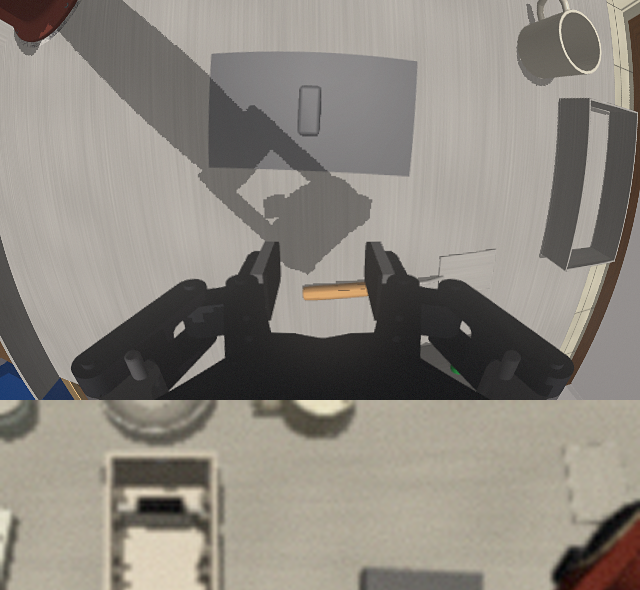

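The lid corners are at about (212,54), (417,62), (410,176) and (208,167), and its grip block is at (310,110). I'll refine these numerically.

```bash
python3 - <<'E'
from h import *
d=cam('wrist'); g=cv2.cvtColor(d['image'],cv2.COLOR_BGR2GRAY)
p=np.array([(212,54),(417,62),(410,176),(208,167)],np.float32)
s=cv2.cornerSubPix(g,p.reshape(-1,1,2).copy(),(5,5),(-1,-1),(3,50,.01)).reshape(-1,2); print(s)
L,W=.231,.132;M=np.array([[-L/2,W/2],[L/2,W/2],[L/2,-W/2],[-L/2,-W/2]])
for q in (p,s):
    P=atz(d,q,.027)[:,:2]; c=P.mean(0); U,S,V=np.linalg.svd((P-c).T@M); R=U@V; y=np.degrees(np.arctan2(R[1,0],R[0,0])); print(c,y,(P-c-M@R.T).round(4).tolist())
print(atz(d,[(310,110)],.05))
rel([c[0]-.0013,c[1]-.0005,.105],y)
E
```

```text
[[210.78603   54.334087]
 [416.53168   62.333817]
 [407.82538  177.30287 ]
 [208.27257  167.6984  ]]
[ 0.44764661 -0.28092614] -3.5132005509580972 [[0.0007, -0.0006], [-0.0006, -0.0006], [0.001, 0.0007], [-0.001, 0.0005]]
[ 0.44656766 -0.28167917] -3.6161709838044067 [[0.0001, -0.0002], [-0.0002, -0.0001], [-0.0004, 0.0001], [0.0004, 0.0002]]
[[ 0.44802104 -0.28038237  0.05      ]]
t 20.5 tcp [ 0.4582 -0.3584  0.2969] yyaw -0.67 open 0.0428 F [ 0.   0.3 -0.4] grip 0.0 shift [ 0.0759 -0.0137  0.1919] turn 0.0514
```

Request:
drive_tool([
  [[0.038, -0.007, 0], 0],
  [[0.038, -0.0067, 0], 0],
  [[0, 0, 0], 0.051],
  [[0, 0, 0.04], 0],
  [[0, 0, 0.04], 0],
  [[0, 0, 0.04], 0],
  [[0, 0, 0.02], 0],
  [[0, 0, 0], 0],
  [[0, 0, 0], 0],
])

```text
t: 21.4
tool_pos: [0.4458, -0.2827, 0.158]
tool_rot: [2.29, 2.151, 0.0]
contact_force: [1.0, -0.4, -0.0]
opening: 0.0427
grip_force: 0.0
```

```bash
python3 - <<'E'
from h import *
rel([.4457,-.2817,.105],-3.6)
d=cam('wrist'); g=cv2.cvtColor(d['image'],cv2.COLOR_BGR2GRAY); z=.057; o=st()
R=Ro.from_rotvec(o['tool_rot']).as_matrix()
# expected block top corners/ lid far corners in the picture
C=np.array([.4470,-.2812]); a=np.radians(-3.6); Rz=np.array([[np.cos(a),-np.sin(a)],[np.sin(a),np.cos(a)]])
f=lambda x,y,z:proj(d,[[*(C+Rz@[x,y]),z]])[0].round(1).tolist()
print([f(x,.025,.057) for x in(-.011,.011)],f(-.1155,.066,.027),f(.1155,.066,.027))
for r in range(190,260,8): print(r,g[r,270:376:2].tolist())
E
```

```text
t 21.4 tcp [ 0.4458 -0.2827  0.158 ] yyaw -3.58 open 0.0427 F [ 1.  -0.4 -0. ] grip 0.0 shift [ 0.001  -0.0001  0.053 ] turn 0.0003
[[302.3, 193.5], [341.0, 193.5]] [158.4, 128.1] [485.1, 128.3]
190 [141, 131, 89, 88, 87, 89, 91, 89, 90, 90, 91, 90, 91, 91, 90, 90, 89, 83, 67, 69, 68, 69, 68, 69, 67, 72, 68, 68, 68, 69, 70, 70, 67, 68, 84, 90, 91, 90, 90, 91, 89, 89, 88, 105, 143, 142, 141, 141, 140, 140, 140, 140, 140]
198 [135, 136, 138, 137, 136, 137, 138, 127, 85, 85, 88, 89, 88, 90, 89, 90, 83, 76, 81, 85, 84, 84, 84, 85, 84, 83, 85, 84, 84, 82, 84, 84, 83, 78, 75, 86, 90, 90, 91, 91, 89, 91, 89, 91, 89, 89, 89, 90, 91, 106, 139, 137, 139]
206 [134, 134, 137, 135, 136, 137, 138, 136, 136, 138, 138, 138, 115, 89, 87, 88, 81, 81, 83, 89, 90, 90, 90, 89, 87, 89, 88, 88, 87, 88, 89, 87, 86, 82, 76, 84, 89, 90, 90, 90, 88, 89, 91, 88, 89, 89, 89, 89, 89, 89, 87, 91, 88]
214 [134, 135, 136, 136, 135, 137, 84, 88, 88, 88, 89, 89, 88, 88, 87, 88, 88, 78, 80, 87, 89, 88, 88, 87, 87, 86, 87, 86, 87, 88, 87, 87, 84, 82, 74, 85, 89, 88, 88, 89, 88, 88, 89, 87, 89, 87, 88, 89, 87, 89, 89, 90
[... 391 characters left out ...]
, 88, 88, 87, 88, 88, 85, 89, 87, 87, 87, 87, 87]
238 [86, 87, 86, 90, 86, 86, 86, 87, 88, 85, 88, 86, 88, 87, 86, 87, 87, 73, 83, 84, 86, 87, 86, 87, 86, 85, 85, 85, 86, 84, 85, 86, 83, 79, 71, 87, 87, 87, 85, 86, 87, 87, 87, 88, 86, 88, 87, 88, 86, 86, 87, 87, 85]
246 [91, 84, 43, 39, 40, 80, 86, 86, 86, 85, 85, 87, 88, 87, 87, 86, 86, 73, 77, 83, 86, 86, 86, 85, 86, 86, 85, 84, 84, 86, 88, 87, 83, 79, 73, 87, 85, 87, 86, 87, 85, 85, 87, 86, 89, 87, 87, 87, 45, 41, 43, 80, 89]
254 [42, 41, 42, 40, 39, 79, 89, 86, 86, 86, 85, 87, 85, 88, 85, 87, 85, 75, 79, 80, 85, 86, 85, 84, 85, 84, 86, 86, 87, 87, 85, 87, 80, 80, 72, 88, 87, 87, 85, 87, 85, 88, 85, 86, 87, 86, 86, 83, 41, 41, 42, 43, 49]
```

Request:
drive_tool([
  [[0.001, 0, 0.02], 0],
  [[0, 0, 0.02], 0],
  [[0, 0, 0.011], 0],
  [[0, 0, 0], 0],
  [[0, 0, 0], 0],
])

```text
t: 21.95
tool_pos: [0.4461, -0.2828, 0.1077]
tool_rot: [2.29, 2.148, 0.0]
contact_force: [0.5, 0.3, -0.0]
opening: 0.043
grip_force: 0.0
```

Request:
drive_tool([
  [[0, 0, 0], 0],
  [[0, 0, 0], 0],
  [[0, 0, 0], 0],
  [[0, 0, 0], 0],
  [[0, 0, 0], 0],
], jaw=1, grip_force=70)

```text
t: 22.45
tool_pos: [0.4462, -0.2831, 0.1082]
tool_rot: [2.289, 2.147, 0.0]
contact_force: [-0.9, -0.1, 6.5]
opening: 0.0207
grip_force: 71.4
```

```bash
python3 - <<'E'
from h import *
rel([.4457,-.2817,.105],-3.6)
d=cam('wrist'); cv2.imwrite('pics/w9.png',d['image']); g=cv2.cvtColor(d['image'],cv2.COLOR_BGR2GRAY)
# far skirt edge: find edge rows along columns (lid dark -> counter bright)
o=st(); zt=.027
for x in (-.06,-.03,.0,.03,.06):
    R=Ro.from_rotvec(o['tool_rot']).as_matrix()
    c=proj(d,[(o['tool_pos']+R@[.066,x,o['tool_pos'][2]-zt])])[0]; col=int(round(c[0])); s=g[int(c[1])-20:int(c[1])+20,col].astype(int); k=np.argmax(np.abs(np.diff(s))); print(c.round(1),col,int(c[1])-20+k,s[k],s[k+1], intool(d,[(col,int(c[1])-20+k+.5)],zt))
E
```

```text
t 22.45 tcp [ 0.4462 -0.2831  0.1082] yyaw -3.67 open 0.0207 F [-0.9 -0.1  6.5] grip 71.4 shift [ 0.0014 -0.0006  0.0032] turn -0.0012
[201.3 127.9] 201 124 131 107 [[ 0.0677 -0.06    0.0809]]
[258. 125.] 258 143 160 129 [[ 0.0568 -0.0302  0.081 ]]
[319.2 123.9] 319 120 205 185 [[ 0.0677 -0.0001  0.081 ]]
[380.7 124.9] 381 121 205 181 [[0.0677 0.0301 0.0811]]
[437.9 127.7] 438 123 224 172 [[0.0681 0.06   0.0811]]
```

Request:
drive_tool([
  [[0, 0, -0.02], 0],
  [[0, 0, -0.04], 0],
  [[0, 0, -0.04], 0],
  [[0, 0, -0.04], 0],
  [[0, 0, -0.04], 0],
  [[0, 0, 0], -0.051],
  [[0, 0, 0], 0],
])

```text
t: 23.2
tool_pos: [0.4456, -0.2825, 0.2876]
tool_rot: [2.234, 2.205, 0.0]
contact_force: [-0.2, 0.3, -3.4]
opening: 0.0204
grip_force: 70.2
```

Request:
drive_tool([
  [[0.0412, 0.01625, 0], 0],
  [[0.0412, 0.01625, 0], 0],
  [[0.0412, 0.01625, 0], 0],
  [[0.0412, 0.01625, 0], 0],
  [[0.0412, 0.01625, 0], 0],
  [[0.0412, 0.01625, 0], 0],
  [[0.0412, 0.01625, 0], 0],
  [[0, 0, 0], 0],
  [[0, 0, 0], 0],
])

```text
t: 24.1
tool_pos: [0.5621, 0.0055, 0.2839]
tool_rot: [-2.232, -2.206, 0.005]
contact_force: [-0.4, -0.4, -1.8]
opening: 0.0206
grip_force: 70.2
```

```bash
python3 - <<'E'
from h import *
rel([.5636,.004,.225],-.75); print(st()['wrist_torque'])
E
```

```text
t 24.1 tcp [0.5621 0.0055 0.2839] yyaw -0.66 open 0.0206 F [-0.4 -0.4 -1.8] grip 70.2 shift [-0.0015  0.0018  0.0589] turn 0.0015
[-0.0378245   0.0124389   0.00496786]
```

Request:
drive_tool([
  [[-0.0012, 0.0015, 0], 0.001],
  [[0, 0, 0.02], 0],
  [[0, 0, 0.018], 0],
  [[0, 0, 0], 0],
  [[0, 0, 0], 0],
])

```text
t: 24.6
tool_pos: [0.564, 0.0023, 0.248]
tool_rot: [-2.238, -2.203, 0.001]
contact_force: [0.1, -0.3, -2.1]
opening: 0.0206
grip_force: 70.1
```

Request:
drive_tool([
  [[0, 0, 0.004], 0],
  [[0, 0, 0.004], 0],
  [[0, 0, 0.004], 0],
  [[0, 0, 0.004], 0],
  [[0, 0, 0.003], 0],
  [[0, 0, 0], 0],
  [[0, 0, 0], 0],
])

```text
t: 25.3
tool_pos: [0.5644, 0.0034, 0.2293]
tool_rot: [-2.237, -2.206, 0.0]
contact_force: [0.5, -0.5, -2.2]
opening: 0.0205
grip_force: 70.2
```

```bash
python3 - <<'E'
from h import *
rel([.5636,.004,.225],-.75); print(st()['wrist_torque'])
E
```

```text
t 25.3 tcp [0.5644 0.0034 0.2293] yyaw -0.8 open 0.0205 F [ 0.5 -0.5 -2.2] grip 70.2 shift [ 0.0006 -0.0008  0.0043] turn -0.0008
[ 0.0061786   0.04989343 -0.01487456]
```

Request:
drive_tool([
  [[0, 0, 0.002], 0],
  [[0, 0, 0.001], 0],
  [[0, 0, 0.001], 0],
  [[0, 0, 0.001], 0],
  [[0, 0, 0], 0],
  [[0, 0, 0], 0],
])

```text
t: 25.9
tool_pos: [0.5638, 0.0032, 0.2244]
tool_rot: [-2.236, -2.205, 0.003]
contact_force: [-5.5, -0.1, 1.9]
opening: 0.0205
grip_force: 70.8
```

Request:
drive_tool([
  [[0, 0, 0], 0],
  [[0, 0, 0], 0],
  [[0, 0, 0], 0],
  [[0, 0, 0], 0],
  [[0, 0, -0.025], 0],
  [[0, 0, -0.03], 0],
  [[0, 0, 0], 0],
  [[0, 0, 0], 0],
], jaw=0.5)

```text
t: 26.7
tool_pos: [0.5649, 0.0033, 0.2804]
tool_rot: [2.235, 2.205, 0.003]
contact_force: [-0.4, -1.2, 0.2]
opening: 0.043
grip_force: 0.0
```

Request:
drive_tool([
  [[0, 0, 0], 0],
  [[-0.027, 0.043, 0], 0],
  [[-0.027, 0.043, 0], 0],
  [[0, 0, 0.025], 0],
  [[0, 0, 0.02], 0],
  [[0, 0, 0], 0],
  [[0, 0, 0], 0],
], jaw=1)

```text
t: 27.4
tool_pos: [0.6476, -0.0508, 0.2329]
tool_rot: [-2.235, -2.204, 0.003]
contact_force: [-0.6, 0.2, 0.1]
opening: -0.0001
grip_force: 0.0
```

```bash
python3 - <<'E'
from h import *
rel([.6489,-.0516,.2166],-.75)
t=cam('top')['image'][150:240,270:380]; s=cam('scene')['image'][140:260,250:370]
cv2.imwrite('pics/m10.png',np.hstack([cv2.resize(t,(440,360),interpolation=cv2.INTER_CUBIC),cv2.resize(s,(360,360),interpolation=cv2.INTER_CUBIC)]))
E
```

```text
t 27.4 tcp [ 0.6476 -0.0508  0.2329] yyaw -0.8 open -0.0001 F [-0.6  0.2  0.1] grip 0.0 shift [-0.0007  0.0013  0.0163] turn -0.0009
```

Press B slowly.

Request:
drive_tool([
  [[0, 0.001, 0.01], 0],
  [[0, 0, 0.006], 0],
  [[0, 0, 0.002], 0],
  [[0, 0, 0.001], 0],
  [[0, 0, 0.001], 0],
  [[0, 0, 0], 0],
])

```text
t: 28.1
tool_pos: [0.6494, -0.0511, 0.2149]
tool_rot: [2.237, 2.206, 0.0]
contact_force: [-1.2, -0.6, 1.5]
opening: 0.0003
grip_force: 0.9
```

Request:
drive_tool([
  [[0, 0, 0.001], 0],
  [[0, 0, 0.001], 0],
  [[0, 0, 0.001], 0],
  [[0, 0, 0], 0],
])

```text
t: 28.5
tool_pos: [0.6499, -0.0516, 0.2135]
tool_rot: [2.235, 2.204, 0.001]
contact_force: [-3.2, -2.0, 7.0]
opening: -0.0001
grip_force: 3.6
```

Request:
drive_tool([
  [[0, 0, 0.001], 0],
  [[0, 0, 0.001], 0],
  [[0, 0, 0.001], 0],
  [[0, 0, 0], 0],
])

```text
t: 28.9
tool_pos: [0.6501, -0.0516, 0.2096]
tool_rot: [2.235, 2.203, 0.002]
contact_force: [1.1, -0.7, 1.9]
opening: -0.0001
grip_force: 1.1
```

Request:
drive_tool([
  [[0, 0, 0.001], 0],
  [[0, 0, 0.001], 0],
  [[0, 0, 0], 0],
])

```text
t: 29.2
tool_pos: [0.6501, -0.0514, 0.2086]
tool_rot: [2.235, 2.204, 0.002]
contact_force: [-1.7, -0.7, 8.8]
opening: -0.0
grip_force: 4.4
```

Request:
drive_tool([
  [[0, 0, 0.001], 0],
  [[0, 0, 0.001], 0],
  [[0, 0, 0.001], 0],
  [[0, 0, 0], 0],
])

```text
t: 29.6
tool_pos: [0.6503, -0.0515, 0.2082]
tool_rot: [2.235, 2.204, 0.001]
contact_force: [-7.8, -0.1, 18.8]
opening: 0.0001
grip_force: 9.2
```

Request:
drive_tool([
  [[0, 0, -0.03], 0],
  [[0.028, 0.01, 0], 0],
  [[0.027, 0.01, 0], 0],
  [[0, 0, 0.015], 0],
  [[0, 0, 0.005], 0],
  [[0, 0, 0.003], 0],
  [[0, 0, 0.002], 0],
  [[0, 0, 0.001], 0],
  [[0, 0, 0], 0],
])

```text
t: 30.5
tool_pos: [0.6709, 0.005, 0.2108]
tool_rot: [-2.236, -2.205, -0.009]
contact_force: [-2.1, 8.4, 14.6]
opening: -0.0002
grip_force: 6.9
```

Request:
drive_tool([
  [[0, 0, 0.001], 0],
  [[0, 0, 0.001], 0],
  [[0, 0, 0.001], 0],
  [[0, 0, 0.001], 0],
  [[0, 0, 0], 0],
])

```text
t: 31.0
tool_pos: [0.6711, 0.0044, 0.2075]
tool_rot: [2.237, 2.205, 0.008]
contact_force: [-4.6, 5.0, 15.9]
opening: -0.0003
grip_force: 8.1
```

Request:
drive_tool([
  [[0, 0, -0.03], 0],
  [[0.028, -0.01, 0], 0],
  [[0.027, -0.01, 0], 0],
  [[0, 0, 0.015], 0],
  [[0, 0, 0.005], 0],
  [[0, 0, 0.003], 0],
  [[0, 0, 0.002], 0],
  [[0, 0, 0.001], 0],
  [[0, 0, 0], 0],
])

```text
t: 31.9
tool_pos: [0.6508, 0.0579, 0.2085]
tool_rot: [-2.237, -2.203, 0.002]
contact_force: [-5.1, 1.6, 6.8]
opening: -0.0003
grip_force: 3.9
```

Request:
drive_tool([
  [[0, 0, 0.001], 0],
  [[0, 0, 0.001], 0],
  [[0, 0, 0.001], 0],
  [[0, 0, 0.001], 0],
  [[0, 0, 0], 0],
])

```text
t: 32.4
tool_pos: [0.651, 0.0579, 0.2083]
tool_rot: [-2.237, -2.204, 0.002]
contact_force: [-13.3, 1.8, 21.3]
opening: 0.0001
grip_force: 10.5
```

Request:
drive_tool([
  [[0, 0, -0.035], 0],
  [[0, -0.043, 0], 0],
  [[0, -0.043, 0], 0],
  [[0, -0.043, 0], 0],
  [[0, -0.043, 0], 0],
  [[0, 0, 0.01], 0],
  [[0, 0, 0.008], 0],
  [[0, 0, 0], 0],
  [[0, 0, 0], 0],
])

```text
t: 33.3
tool_pos: [0.4798, 0.0609, 0.2202]
tool_rot: [-2.237, -2.205, 0.001]
contact_force: [-0.3, -0.3, 0.5]
opening: 0.0001
grip_force: 0.0
```

Request:
drive_tool([
  [[0, 0, 0.004], 0],
  [[0, 0, 0.003], 0],
  [[0, 0, 0.003], 0],
  [[0, 0, 0.002], 0],
  [[0, 0, 0.001], 0],
  [[0, 0, 0], 0],
])

```text
t: 33.9
tool_pos: [0.4798, 0.062, 0.2085]
tool_rot: [2.237, 2.206, 0.003]
contact_force: [-1.0, 2.0, 2.8]
opening: -0.0001
grip_force: 1.3
```

Request:
drive_tool([
  [[0, 0, 0.001], 0],
  [[0, 0, 0.001], 0],
  [[0, 0, 0.001], 0],
  [[0, 0, 0.001], 0],
  [[0, 0, 0], 0],
])

```text
t: 34.4
tool_pos: [0.48, 0.0619, 0.2079]
tool_rot: [-2.236, -2.206, -0.002]
contact_force: [-9.3, 3.2, 22.6]
opening: -0.0
grip_force: 11.3
```

Now F (-.106, 0), then A (-.086, -.055).

Request:
drive_tool([
  [[0, 0, -0.03], 0],
  [[-0.028, -0.01, 0], 0],
  [[-0.028, -0.01, 0], 0],
  [[0, 0, 0.015], 0],
  [[0, 0, 0.005], 0],
  [[0, 0, 0.003], 0],
  [[0, 0, 0.002], 0],
  [[0, 0, 0.001], 0],
  [[0, 0, 0], 0],
])

```text
t: 35.3
tool_pos: [0.4592, 0.0037, 0.2124]
tool_rot: [2.232, 2.203, -0.009]
contact_force: [-13.6, -8.7, 26.4]
opening: -0.0003
grip_force: 13.3
```

Request:
drive_tool([
  [[0, 0, 0.001], 0],
  [[0, 0, 0.001], 0],
  [[0, 0, 0.001], 0],
  [[0, 0, 0.001], 0],
  [[0, 0, 0], 0],
])

```text
t: 35.8
tool_pos: [0.4598, 0.0036, 0.2101]
tool_rot: [2.231, 2.202, -0.008]
contact_force: [-16.2, -9.1, 33.6]
opening: -0.0004
grip_force: 16.6
```

Request:
drive_tool([
  [[0, 0, -0.03], 0],
  [[-0.028, 0.01, 0], 0],
  [[-0.028, 0.01, 0], 0],
  [[0, 0, 0.015], 0],
  [[0, 0, 0.005], 0],
  [[0, 0, 0.003], 0],
  [[0, 0, 0.002], 0],
  [[0, 0, 0.001], 0],
  [[0, 0, 0], 0],
])

```text
t: 36.7
tool_pos: [0.477, -0.0498, 0.2084]
tool_rot: [-2.235, -2.207, 0.002]
contact_force: [-5.1, -1.0, 9.3]
opening: -0.0001
grip_force: 4.9
```

Request:
drive_tool([
  [[0, 0, 0.001], 0],
  [[0, 0, 0.001], 0],
  [[0, 0, 0.001], 0],
  [[0, 0, 0.001], 0],
  [[0, 0, 0], 0],
])

```text
t: 37.2
tool_pos: [0.4773, -0.0498, 0.2082]
tool_rot: [-2.234, -2.207, 0.003]
contact_force: [-15.7, 1.1, 27.3]
opening: -0.0002
grip_force: 14.0
```

F may not have gone fully home, so I'll press it again.

Request:
drive_tool([
  [[0, 0, -0.03], 0],
  [[0.028, -0.01, 0], 0],
  [[0.028, -0.01, 0], 0],
  [[0, 0, 0.015], 0],
  [[0, 0, 0.005], 0],
  [[0, 0, 0.003], 0],
  [[0, 0, 0.002], 0],
  [[0, 0, 0], 0],
])

```text
t: 38.0
tool_pos: [0.4582, 0.0053, 0.2083]
tool_rot: [-2.238, -2.205, 0.0]
contact_force: [0.3, 0.8, 0.4]
opening: 0.0002
grip_force: 0.0
```

Request:
drive_tool([
  [[0, 0, 0.001], 0],
  [[0, 0, 0.001], 0],
  [[0, 0, 0], 0],
])

```text
t: 38.3
tool_pos: [0.4586, 0.0052, 0.2078]
tool_rot: [2.237, 2.205, 0.0]
contact_force: [-2.8, -1.2, 6.6]
opening: -0.0
grip_force: 2.9
```

Request:
drive_tool([
  [[0, 0, -0.03], 0],
  [[-0.028, 0.02, -0.01], 0],
  [[-0.027, 0.043, 0], 0],
  [[0, 0.043, 0], 0],
  [[0, 0.043, 0], 0],
  [[0, 0.043, 0.01], 0],
  [[0, 0, 0.02], 0],
  [[0, 0, 0.008], 0],
  [[0, 0, 0.002], 0],
  [[0, 0, 0], 0],
])

```text
t: 39.3
tool_pos: [0.6491, -0.0519, 0.2076]
tool_rot: [2.236, 2.204, 0.002]
contact_force: [1.2, -0.5, 2.6]
opening: 0.0
grip_force: 1.3
```

Request:
drive_tool([
  [[0, 0, -0.03], 0],
  [[0.037, 0, 0], 0],
  [[0.037, 0, 0], 0],
  [[0.036, 0, 0], 0],
  [[0, 0, 0.02], 0],
  [[0, 0, 0.008], 0],
  [[0, 0, 0.002], 0],
  [[0, 0, 0], 0],
])

```text
t: 40.1
tool_pos: [0.6494, 0.0586, 0.2076]
tool_rot: [-2.236, -2.203, 0.0]
contact_force: [-2.8, 3.9, 5.5]
opening: 0.0005
grip_force: 3.1
```

Request:
drive_tool([
  [[0, 0, -0.03], 0],
  [[-0.028, 0.01, 0], 0],
  [[-0.027, 0.01, 0], 0],
  [[0, 0, 0.02], 0],
  [[0, 0, 0.008], 0],
  [[0, 0, 0.002], 0],
  [[0, 0, 0], 0],
])

```text
t: 40.8
tool_pos: [0.6687, 0.0019, 0.2076]
tool_rot: [2.237, 2.205, -0.004]
contact_force: [-2.9, -4.1, 5.6]
opening: 0.0
grip_force: 3.1
```

All edges are at home height, so I'll retreat and take a final look.

Request:
drive_tool([
  [[0, 0, -0.04], 0],
  [[0, 0, -0.04], 0],
  [[0, 0, -0.04], 0],
  [[-0.04, -0.028, 0], 0],
  [[-0.04, -0.028, 0], 0],
  [[-0.03, -0.028, 0], 0],
  [[0, -0.028, 0], 0],
  [[0, 0, 0], 0],
  [[0, 0, 0], 0],
])

```text
t: 41.7
tool_pos: [0.5553, -0.1053, 0.3261]
tool_rot: [-2.237, -2.205, 0.0]
contact_force: [1.0, -0.5, 0.0]
opening: -0.0001
grip_force: 0.0
```

```bash
python3 - <<'E'
from h import *
w=cam('wrist')['image']; s=cam('scene')['image'][130:270,230:420]
cv2.imwrite('pics/end.png',np.vstack([w[:280],cv2.resize(s,(427,315),interpolation=cv2.INTER_CUBIC)[:, :].copy() if 0 else cv2.copyMakeBorder(cv2.resize(s,(427,315)),0,0,0,213,0)]))
E
```

```text
(no output)
```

View pics/end.png

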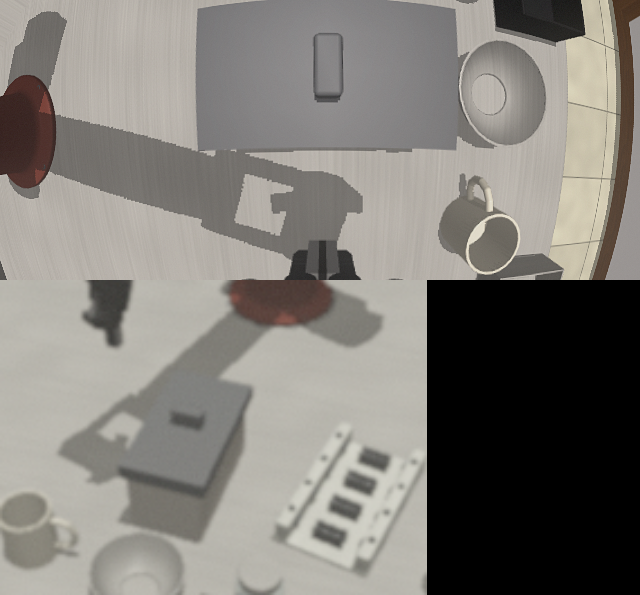

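The lid lies flat on the box (corners at about (197,10), (456,10), (457,150) and (198,150)), the rail is empty, and the other things are where they were.

```bash
python3 -c "
from station import ctrl; print(ctrl.finish_job())"
```

```text
the job is handed in; nothing more can be done
None
```

Both grids that were on the rail now stand in slots of their own in the box, the lid reads home at all six catches and looks flat on the rim, nothing else on the counter was touched, and the job is handed in; no verdict came back.

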